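# Hang the half-lid on the twin pegs of the top box

## Robot

A 6-joint arm with a two-finger parallel gripper is mounted at the origin on the work surface. World frame = base frame: x ahead of the robot, y to its left, z up, the work surface at z = 0. Lengths are in m, angles in rad, forces in N, time in s.
With the tool pointing down it reaches from about 0.35 to 0.925 m from the base axis. Payload 6.4 kg.
Tool frame: the origin (TCP) lies midway between the tips of the shut fingers; the grasp point (between the pads) lies ctrl.tcp_to_grasp behind it (ctrl.tcp_to_grasp is the distance from the TCP to the grasp point, in m); z points along the fingers, y is the line along which they close (so a half turn about z gives the same grasp; the last joint's range is limited). The gripper opens to 85 mm and grips with 20 to 120 N. Pads are 22 mm wide; open, the fingers measure 114 mm over their backs; the gripper's body (76 mm by 85 mm) begins 54 mm behind the grasp point. The pads swing forward as they close: fully open they stand 13 mm farther back than shut.
Start: joints at [1.013, 0.245, 1.558, -0, 1.339, -0.174], TCP at [0.243, 0.603, 0.231] pointing down, gripper open.
Joint ranges: [-3.13, 3.13], [-1.02, 2.26], [0.13, 2.54], [-0.95, 4.09], [0.21, 2.88], [-2.74, 2.74]. Speed limits (rad/s): [2.57, 2.57, 3.14, 3.14, 3.14, 3.14].

## Interface

Orientations are given as [roll, pitch, yaw] about the fixed x, y, z axes, in that order (R = Rz(yaw) Ry(pitch) Rx(roll)).
In Python, from plant import ctrl, imaging gives the robot as it stands.
- The arm moves only by the tool apply_moves, never from a script. Its argument "series" is a list of rows, each an object of numbers: "x", "y", "z": the shift along the tool's x, y, z in units of 100 cm (1.0 is 100 cm); "turn": the turn about the tool's z in units of pi/2 rad (1.0 is pi/2 rad). In form: [{"x": .., "y": .., "z": .., "turn": ..}, ...]. A call has 1 to 12 rows; each row shifts and turns the commanded pose from where the row before left it, along the tool's axes as they then stand; what a row does not reach is not made up. A row lasts 1/8 s, in which the tool goes at most 62.5 mm and 10.7 degrees, less where a joint would pass 70% of its speed; a pose out of reach is approached as far as the arm can. A call with a number of a shift or a turn outside -1 to 1 is refused whole. A call with a gripper value outside its range is refused whole. "grip" is the opening, from -1 (shut) to 1 (fully open), set as the call begins (left out, the last holds). The fingers move at their own pace and stop on an object; the grip force is fixed at half the most. Time passes only in rows, so rows that do not move let the fingers close. It gives the time, the measured TCP pose, the force, the opening and the grip force at its end, in the units of the state.
- ctrl.sense(): the state, without advancing time (a new reading comes with each control period).
- imaging.grab_frame(name): name is "side" or "top"; returns a dict with "img" (400x640x3 uint8, blue, green, red), "intrinsics" (3x3 intrinsics, pixels), "R" (3x3) and "t" (3): a world point X has camera coordinates R X + t. Camera axes: x right, y down, z forward; pixel columns grow to the right and rows downward; lengths in m; the calibration is good to about 2 mm. A picture is of the moment at which its call begins. There is no depth.
- ctrl.close_job(): hands the job in; it is judged then, once.
The state is a dict: "time": time; "joints": joint angles; "qd": joint speeds; "tau": joint torques, N m; "tcp_pos": TCP position; "ee_rot": TCP orientation; "wrist_force": force on the tool from outside, world axes, zero at the start; "moment": the same for the moment, N m; "opening": finger opening in m; "finger_force": force on a finger pad.
Only numpy, scipy, OpenCV 4.12 (cv2) and the standard library are available. Lean on these libraries where they do the work, as an engineer would, in place of code of your own. Each camera call takes 0.05 s, during which the arm holds its last target. There are 200 camera calls.

## Task

Pick up the metal half-lid lying on the sill by its grip bar and hang it on the top stacking box: both pegs of the peg bridge go through its two holes together, until it lies flat and fully home on the bridge, then let go. The bridge has play, so feel for the pegs with light pressure; do not force the lid, and leave everything else where it stands.

Things in the scene. Friction and masses are not known exactly. Their poses are not given: they have to be found in the camera images.
- deck_grip (a point): Half-lid: aluminium plate with a black grip bar standing over its middle. This point is the centre of the bar (64 mm along x, 12 mm thick along y, 20 mm tall, clear space of 20 mm between it and the plate's top, on two posts), 36 mm above the plate's underside. x: along the plate's length and the bar, y across, z up. Starts flat on the sill.
- perch (a point): Point fixed to the top box: height of the peg bridge's top face, middle of the bridge's play. x along the line of the pegs (box's short side), y along its long side, away from its contents, z up. Bridge: white plastic, 165 x 60 mm, its centre anywhere within 16 mm of this point along x (this pose does not tell where; no play along y), staying until pushed along x by about 14 N.
- deck: The same half-lid, 190 x 110 x 6 mm; origin at the centre of its underside, axes as for deck_grip. Two round 13 mm holes go through the plate at x = -45 and +45 mm, y = 0; either way round fits. Mass 0.24 to 0.36 kg.
- stack: Three stacked smoky clear plastic boxes, fixed, 220 x 340 mm, rim 170 mm above the sill; origin at the centre of the underside, z up. The top box carries the peg bridge (at y = +90 mm in this frame, crossing the box) and loose contents (at y below +15 mm).
- peg_top (a point): Point fixed to the box 18 mm above perch: height of the peg tips, middle of the play. The bridge's two upright steel pegs (10 mm thick, 18 mm tall, tips chamfered to 8.4 mm) stand 45 mm either side of its centre along x. It rests on cushions: pushed down it yields after about 3 N, then 1.2 N per mm, hard after 8 mm (12 N). With the lid home, deck_grip is 36 mm above perch (sag under 1 mm).
- tin: Closed steel lunch tin 124 x 84 x 44 mm in the top box, origin at underside centre. Leave alone.
- dish: White ceramic sauce dish, 64 mm wide, 28 mm tall, in the top box, origin at underside centre. Leave alone.
- slid: Silicone lid, 76 mm wide, 18 mm tall with its knob, in the top box, origin at underside centre. Leave alone.
- jar: Small glass jar with twist cap, 48 mm wide, 70 mm tall, in the top box, origin at underside centre. Leave alone.
- mug: White mug, 80 mm wide, 90 mm tall, on the sill, origin at underside centre. Leave alone.
- bottle: Glass bottle, 60 mm wide, 170 mm tall, on the sill, origin at underside centre. Leave alone.
- spatula: Spatula lying on the sill along its x, origin at underside centre. Leave alone.
Things that resemble listed ones, but are neither listed nor needed, are in the scene too. Of the things like the deck, leave any that is blue, turquoise or yellow; of the rest the larger one is meant.

How it is judged:
On the way:
1. the half-lid is lifted clear of the sill (height (world z) of deck_grip above 0.12 m), for 0.1 s.
At the end, for the whole second after the job is handed in: the half-lid lies flat on the peg bridge (within 3 degrees) with both pegs through its holes: grip bar 26 to 40 mm above perch, within 21 mm along x and 6 mm along y of perch, long side within 4.5 degrees of the peg line, at rest, let go (z of deck_grip in the frame of perch between 0.026 and 0.04 m and x of deck_grip in the frame of perch between -0.021 and 0.021 m and y of deck_grip in the frame of perch between -0.006 and 0.006 m and angle between deck_grip's own z axis and vertical below 0.05 rad and angle between the x axis of deck_grip and the x axis of perch, either way round below 0.08 rad and linear speed of deck below 0.02 m/s); the robot touches nothing.
It fails at once if the half-lid is forced against the boxes or pegs with more than 25 N (contact force between deck and stack above 25 N).
It fails at once if something in the top box or on the sill (tin, dish, silicone lid, jar, mug, bottle, spatula) is shifted by more than 30 mm (distance of any of tin, dish, slid, jar, mug, bottle, spatula from where it was at the start of the episode above 0.03 m).
It also fails if it takes over 51 s, if anything falls off the work surface, if the arm or the gripper's body presses on something with over 40 N, if the wrist force passes 120 N, or if a joint passes its speed limit or range.

## Working session

There is one attempt and no reset: what is moved stays moved. The work goes in short steps, Python scripts to look and compute and a tool call to move; the robot and the scene stay as the last step left them, time stands still between calls to the robot, and variables do not carry over. Pictures are saved under pics/ and viewed, at most 10 in all, crops included, and the job is handed in when it is done.

Besides the shell and the picture viewer there is one more tool, called after "Request:" as name([rows], argument=value, ...), one row to a line, values as JSON. apply_moves: Moves the arm, as the interface text tells. Shifts and turns lie within -1 to 1; 1 stands for 100 cm of shift or pi/2 rad of turn. Its arguments: {"type":"object","properties":{"series":{"type":"array"},"grip":{"type":"number"}},"required":["series"]}

```bash
mkdir -p pics
cat > h.py <<'E'
import numpy as np, cv2
from plant import ctrl, imaging
def grab(n,f=None):
    d=imaging.grab_frame(n)
    if f: cv2.imwrite('pics/'+f,d['img'])
    return d
def ray(d,px,z):
    K=np.array(d['intrinsics']);R=np.array(d['R']);t=np.array(d['t'])
    c=-R.T@t; v=R.T@np.linalg.inv(K)@np.array([px[0],px[1],1.])
    return c+v*(z-c[2])/v[2]
def proj(d,X):
    p=np.array(d['intrinsics'])@(np.array(d['R'])@np.array(X)+np.array(d['t'])); return p[:2]/p[2]
E
python3 - <<'E'
from h import *
for n in('side','top'):
    d=grab(n,n+'1.png'); print(n,d['intrinsics'],d['R'],d['t'])
print(ctrl.sense(),ctrl.tcp_to_grasp)
E
```

```text
side [[493.57527431   0.         318.43163648]
 [  0.         493.57527431 204.732409  ]
 [  0.           0.           1.        ]] [[-0.97308555 -0.23028689 -0.00851216]
 [-0.1690865   0.73860302 -0.65259125]
 [ 0.15657032 -0.63358782 -0.75766233]] [0.53992233 0.10457134 1.70369799]
top [[362.17309276   0.         320.62324583]
 [  0.         362.17309276 202.00183272]
 [  0.           0.           1.        ]] [[ 7.90545710e-02 -9.96870078e-01 -6.50376340e-04]
 [-9.75245699e-01 -7.72045111e-02 -2.07208324e-01]
 [ 2.06509566e-01  1.70150418e-02 -9.78296626e-01]] [0.03932179 0.57836884 1.09401206]
{'time': 0.1, 'joints': array([ 1.01290067e+00,  2.45754369e-01,  1.55891119e+00,  7.52016313e-06,
        1.33873744e+00, -1.74108336e-01]), 'qd': array([-0.00049631, -0.00226859, -0.00478506,  0.00145807, -0.0010115 ,
       -0.00107838]), 'tau': array([-2.04063449e-04, -4.30675936e+01, -3.27127719e+01, -1.64619460e-04,
        2.92665412e-03, -2.67302715e-05]), 'tcp_pos': array([0.24310196, 0.60226907, 0.23027379]), 'ee_rot': array([-3.13981094e+00, -3.20812185e-04,  2.75780331e+00]), 'wrist_force': array([-0.62531096, -0.21163012, -0.30002329]), 'moment': array([-8.39469378e-03, -2.57590200e-02,  5.72282851e-05]), 'finger_force': 0.0, 'opening': 0.08535815830623304} 0.0187
```

View pics/top1.png

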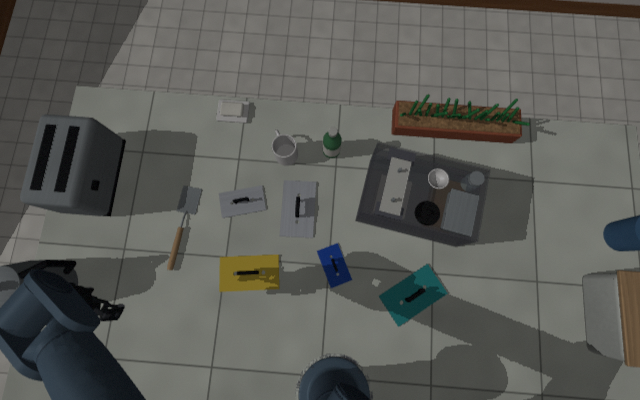

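View pics/side1.png

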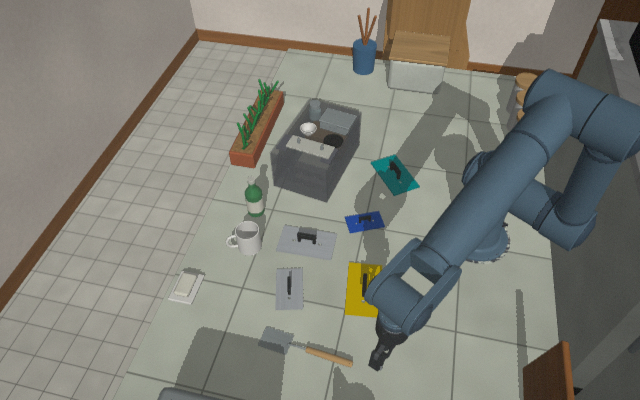

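The top view shows the larger grey half-lid at about (298,208), with its bar at (297,206). The peg bridge is at about (396,185) and the contents lie to its right. In the side view the lid is at (307,241) and the bridge at (312,146). Next I'll enlarge both areas.

Run:
```python
import cv2,numpy as np
t=cv2.imread('pics/top1.png');s=cv2.imread('pics/side1.png')
a=cv2.resize(t[140:250,270:500],None,fx=3.4,fy=3.4,interpolation=cv2.INTER_CUBIC)[:, :800]
b=cv2.resize(s[90:200,260:370],None,fx=2,fy=2,interpolation=cv2.INTER_CUBIC)
c=cv2.resize(s[215:270,265:350],None,fx=4,fy=4,interpolation=cv2.INTER_CUBIC)
im=np.zeros((600,800,3),np.uint8); im[:a.shape[0],:a.shape[1]]=a
im[376:596,:220]=b; im[376:596,230:570]=c
im=np.clip(im.astype(float)*1.4,0,255).astype(np.uint8)
cv2.imwrite('pics/crop1.png',im)
```

```text
(no output)
```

View pics/crop1.png

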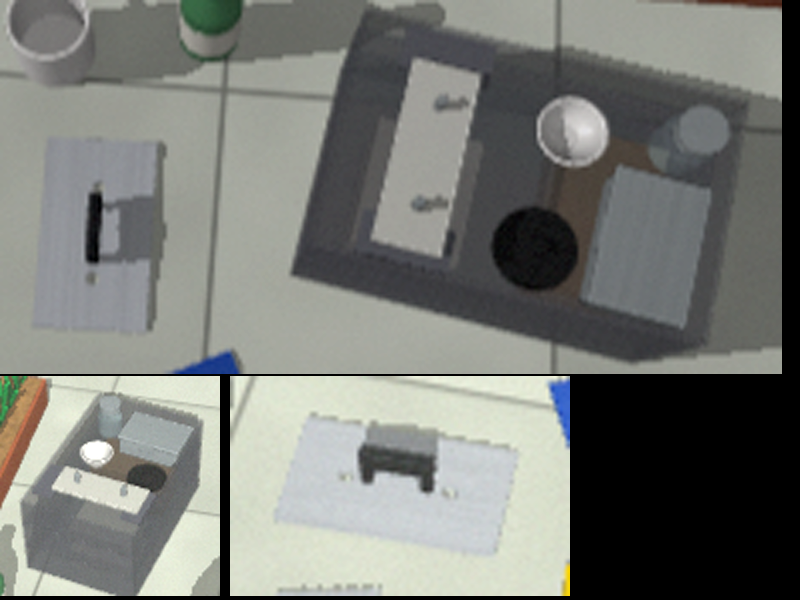

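```bash
cat >> h.py <<'E'
def quad(img,roi,lo,smax=40):
    x0,y0,x1,y1=roi; c=img[y0:y1,x0:x1].astype(int)
    m=((c.min(2)>lo)&((c.max(2)-c.min(2))<smax)).astype(np.uint8)
    cs,_=cv2.findContours(m,cv2.RETR_EXTERNAL,cv2.CHAIN_APPROX_NONE)
    k=cv2.convexHull(max(cs,key=cv2.contourArea))
    return cv2.boxPoints(cv2.minAreaRect(k)),k[:,0]+[x0,y0],cv2.contourArea(k)
def tri(ds,ps):
    A=[];b=[]
    for d,p in zip(ds,ps):
        K=np.array(d['intrinsics']);R=np.array(d['R']);t=np.array(d['t'])
        c=-R.T@t;v=R.T@np.linalg.inv(K)@np.array([p[0],p[1],1.]);v/=np.linalg.norm(v)
        P=np.eye(3)-np.outer(v,v);A.append(P);b.append(P@c)
    A=np.vstack(A);b=np.hstack(b);X=np.linalg.lstsq(A,b,rcond=None)[0]
    return X,np.linalg.norm(A@X-b)
E
python3 - <<'E'
from h import *
T=grab('top');S=grab('side')
np.set_printoptions(precision=4,suppress=True)
for d in(T,S): print('cam',-np.array(d['R']).T@np.array(d['t']))
it,is_=T['img'],S['img']
print('vals bridge/floor',it[180,393],it[200,388],is_[145,302],'lid',it[225,290],it[190,290],'sill',it[240,300])
o=lambda p:(270+(p[0])/3.4-.35,140+p[1]/3.4-.35)
so=lambda p:(260+p[0]/2-.25,90+(p[1]-376)/2-.25)
sl=lambda p:(265+(p[0]-230)/4-.4,215+(p[1]-376)/4-.4)
print('lid corners', [ray(T,o(p),.006) for p in((48,140),(160,142),(153,330),(34,327))])
print('lid holes top',[ray(T,o(p),.006) for p in((97,187),(91,279))])
print('lid holes side',[ray(S,sl(p),.006) for p in((345,476),(451,493))])
print('lid corners side',[ray(S,sl(p),.006) for p in((310,413),(518,449),(497,552),(276,520))])
print('bar',ray(T,o((95,228)),.046), ray(S,sl((399,437)),.046))
# bridge corners matched: top (far-left..)
tc=[(410,58),(483,72),(445,258),(372,240)]
sc=[(53,486),(65,466),(152,492),(141,515)]
for a,b in zip(tc,sc): print('br',*tri((T,S),(o(a),so(b))))
for a,b in zip([(441,103),(417,204)],[(76,474),(123,488)]): print('peg',*tri((T,S),(o(a),so(b))))
print('rim corners z.17',[ray(T,o(p),.17) for p in((367,8),(748,100),(635,362),(292,275))])
print('rim side',[ray(S,so(p),.17) for p in((23,498),(108,393),(203,416))])
E
```

```text
cam [0.335  0.0652 1.1901]
cam [0.2763 1.1265 1.3637]
vals bridge/floor [110 115 115] [110 115 116] [152 161 162] lid [110 107 106] [107 104 102] sill [108 114 112]
lid corners [array([0.6482, 0.216 , 0.006 ]), array([0.6549, 0.1047, 0.006 ]), array([0.4676, 0.0962, 0.006 ]), array([0.4614, 0.2107, 0.006 ])]
lid holes top [array([0.6042, 0.1629, 0.006 ]), array([0.5123, 0.1603, 0.006 ])]
lid holes side [array([0.6043, 0.1637, 0.006 ]), array([0.5118, 0.1609, 0.006 ])]
lid corners side [array([0.6524, 0.1041, 0.006 ]), array([0.4661, 0.1021, 0.006 ]), array([0.4608, 0.2112, 0.006 ]), array([0.6488, 0.2212, 0.006 ])]
bar [0.5552 0.1579 0.046 ] [0.561  0.1423 0.046 ]
br [ 0.6974 -0.1093  0.1816] 0.0020240268258560254
br [ 0.6931 -0.1742  0.1733] 0.001376686341683013
br [ 0.5274 -0.1483  0.1669] 0.0030504481559076686
br [ 0.5357 -0.0861  0.168 ] 0.005904271294953133
peg [ 0.6587 -0.1351  0.1934] 0.0024157792394180096
peg [ 0.5696 -0.1182  0.1934] 0.0020650724425143163
rim corners z.17 [array([ 0.7462, -0.072 ,  0.17  ]), array([ 0.688 , -0.4037,  0.17  ]), array([ 0.4543, -0.3069,  0.17  ]), array([ 0.5044, -0.0204,  0.17  ])]
rim side [array([ 0.7432, -0.0791,  0.17  ]), array([ 0.6678, -0.4038,  0.17  ]), array([ 0.4738, -0.3744,  0.17  ])]
```

Request:
apply_moves([
  {"turn":-0.0655},
  {"turn":-0.0655},
  {"turn":-0.0655},
  {"turn":-0.0655},
], grip=1)

```text
validation failed for argument at $.se...
```

Request:
apply_moves([
  {"x":-0.0275,"y":-0.041,"z":0.01},
  {"x":-0.0275,"y":-0.041,"z":0.01},
  {"x":-0.0275,"y":-0.041,"z":0.01},
  {"x":-0.0275,"y":-0.041,"z":0.01},
  {"x":-0.0275,"y":-0.041,"z":0.01},
  {"x":-0.0275,"y":-0.041,"z":0.01},
  {"x":-0.0275,"y":-0.041,"z":0.01},
  {"x":-0.0275,"y":-0.041,"z":0.01},
  {"x":-0.0275,"y":-0.041,"z":0.01},
  {"x":-0.0275,"y":-0.041,"z":0.01},
  {"x":-0.027,"y":-0.04},
  {},
])

```text
validation failed for argument at $.se...
```

Run:
```python
from h import *
np.set_printoptions(precision=4,suppress=True)
T=grab('top');S=grab('side');s=ctrl.sense()
for k in('time','tcp_pos','ee_rot','wrist_force','joints'): print(k,s[k])
for d in (T,S): print(proj(d,s['tcp_pos']))
a=cv2.resize(T['img'][150:260,240:340],None,fx=4,fy=4,interpolation=cv2.INTER_CUBIC)
b=cv2.resize(S['img'][180:290,250:350],None,fx=4,fy=4,interpolation=cv2.INTER_CUBIC)
cv2.imwrite('pics/c2.png',np.clip(np.hstack([a,b])*1.4,0,255).astype(np.uint8))
```

```text
time 0.3
tcp_pos [0.2433 0.6025 0.2309]
ee_rot [-3.1409 -0.0001  2.7578]
wrist_force [ 0.0115 -0.0239 -0.939 ]
joints [ 1.0129  0.2454  1.5582 -0.      1.3387 -0.1741]
[109.1424 298.2297]
[386.0903 353.7468]
```

View pics/c2.png

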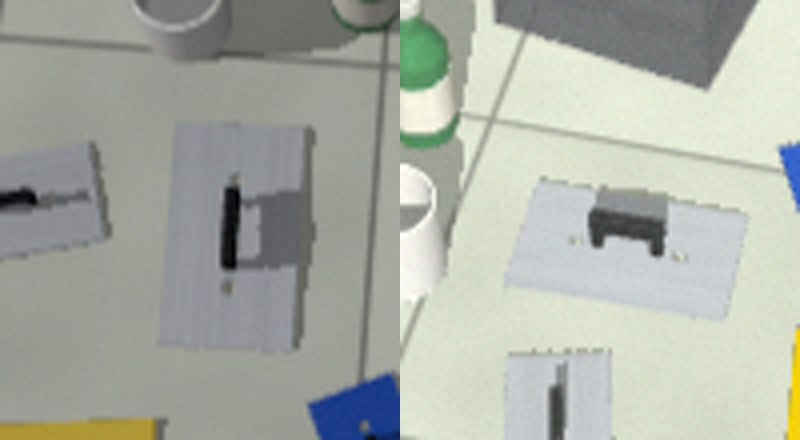

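Both calls were refused, so the arm has not moved and the picture shows the lid untouched. The rows probably need all four numbers.

Request:
apply_moves([
  {"x":0,"y":0,"z":0,"turn":-0.0655},
  {"x":0,"y":0,"z":0,"turn":-0.0655},
  {"x":0,"y":0,"z":0,"turn":-0.0655},
  {"x":0,"y":0,"z":0,"turn":-0.0655},
], grip=1)

```text
time: 0.8
tcp_pos: [0.2433, 0.6027, 0.2312]
ee_rot: [-3.141, -0.0, -3.11]
wrist_force: [0.5, 0.5, 0.3]
opening: 0.0851
finger_force: 0.0
```

Request:
apply_moves([
  {"x":-0.0275,"y":-0.041,"z":0.01,"turn":0},
  {"x":-0.0275,"y":-0.041,"z":0.01,"turn":0},
  {"x":-0.0275,"y":-0.041,"z":0.01,"turn":0},
  {"x":-0.0275,"y":-0.041,"z":0.01,"turn":0},
  {"x":-0.0275,"y":-0.041,"z":0.01,"turn":0},
  {"x":-0.0275,"y":-0.041,"z":0.01,"turn":0},
  {"x":-0.0275,"y":-0.041,"z":0.01,"turn":0},
  {"x":-0.0275,"y":-0.041,"z":0.01,"turn":0},
  {"x":-0.0275,"y":-0.041,"z":0.01,"turn":0},
  {"x":-0.0275,"y":-0.041,"z":0.01,"turn":0},
  {"x":-0.027,"y":-0.04,"z":0,"turn":0},
  {"x":0,"y":0,"z":0,"turn":0},
])

```text
time: 2.3
tcp_pos: [0.5595, 0.1588, 0.1315]
ee_rot: [-3.141, 0.001, -3.118]
wrist_force: [-0.4, 1.2, 0.2]
opening: 0.0852
finger_force: 0.0
```

Run:
```python
from h import *
np.set_printoptions(precision=4,suppress=True)
T=grab('top');S=grab('side');s=ctrl.sense()
for k in('time','tcp_pos','ee_rot','wrist_force','joints'): print(k,s[k])
for d,o in ((T,(240,150)),(S,(250,180))): print((proj(d,s['tcp_pos'])-o)*4)
a=cv2.resize(T['img'][150:260,240:340],None,fx=4,fy=4,interpolation=cv2.INTER_CUBIC)
b=cv2.resize(S['img'][180:290,250:350],None,fx=4,fy=4,interpolation=cv2.INTER_CUBIC)
cv2.imwrite('pics/c3.png',np.clip(np.hstack([a,b])*1.4,0,255).astype(np.uint8))
```

```text
time 2.4
tcp_pos [0.5576 0.1612 0.1312]
ee_rot [ 3.1413 -0.0005 -3.1147]
wrist_force [-0.1847 -0.0649 -0.1537]
joints [ 0.0861  0.1959  1.8103  0.0003  1.1359 -1.5118]
[219.0233 201.2342]
[222.8954 153.2805]
```

View pics/c3.png

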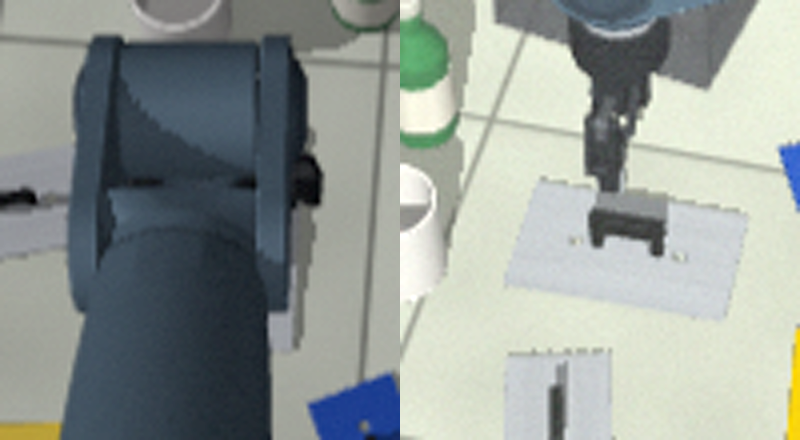

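The side view shows the open gripper centred over the bar, and the arm hides the lid in the top view. The measured TCP agrees with the lid's centre, so I'll go down and close.

Request:
apply_moves([
  {"x":0,"y":0,"z":0.03,"turn":0},
  {"x":0,"y":0,"z":0.03,"turn":0},
  {"x":0,"y":0,"z":0.03,"turn":0},
  {"x":0,"y":0,"z":0.02,"turn":0},
  {"x":0,"y":0,"z":0,"turn":0},
])

```text
time: 3.02
tcp_pos: [0.5561, 0.1619, 0.0198]
ee_rot: [-3.141, -0.003, -3.113]
wrist_force: [0.0, -0.3, 0.3]
opening: 0.0856
finger_force: 0.0
```

Request:
apply_moves([
  {"x":0,"y":0,"z":0,"turn":0},
  {"x":0,"y":0,"z":0,"turn":0},
  {"x":0,"y":0,"z":0,"turn":0},
  {"x":0,"y":0,"z":0,"turn":0},
  {"x":0,"y":0,"z":0,"turn":0},
  {"x":0,"y":0,"z":0,"turn":0},
], grip=-1)

```text
time: 3.78
tcp_pos: [0.5583, 0.1612, 0.0219]
ee_rot: [-3.141, 0.001, -3.114]
wrist_force: [-0.6, -1.4, 4.5]
opening: 0.011
finger_force: 61.3
```

Request:
apply_moves([
  {"x":0,"y":0,"z":-0.03,"turn":0},
  {"x":0,"y":0,"z":-0.05,"turn":0},
  {"x":0,"y":0,"z":-0.05,"turn":0},
  {"x":0,"y":0,"z":-0.05,"turn":0},
  {"x":0,"y":0,"z":-0.05,"turn":0},
  {"x":0,"y":0,"z":-0.03,"turn":0},
  {"x":0,"y":0,"z":0,"turn":0},
  {"x":0,"y":0,"z":0,"turn":0},
])

```text
time: 4.78
tcp_pos: [0.5565, 0.1612, 0.2783]
ee_rot: [-3.141, -0.005, -3.114]
wrist_force: [-0.4, 0.1, -4.8]
opening: 0.0106
finger_force: 60.2
```

Run:
```python
from h import *
np.set_printoptions(precision=4,suppress=True)
T=grab('top');S=grab('side');s=ctrl.sense()
for k in('time','tcp_pos','ee_rot','wrist_force','opening'): print(k,s[k])
t1=cv2.imread('pics/top1.png');s1=cv2.imread('pics/side1.png')
for nm,d,im,roi,lo in(('top',T,t1,(372,150,418,222),85),('side',S,s1,(280,128,342,164),115)):
    q,h,a=quad(im,roi,lo)
    for z in(.17,.175):
        P=np.array([ray(d,p,z)[:2] for p in h],np.float32)
        r=cv2.minAreaRect(P); b=cv2.boxPoints(r)
        e=max([b[1]-b[0],b[2]-b[1]],key=np.linalg.norm); e=e*np.sign(e[0])
        print(nm,a,z,'c',np.array(r[0]),'size',np.array(r[1]),'ang',np.arctan2(e[1],e[0]))
# hole lookup crop with bridge
a=cv2.resize(t1[152:220,376:416],None,fx=8.6,fy=8.6,interpolation=cv2.INTER_CUBIC)
b=cv2.resize(s1[128:166,282:342],None,fx=7,fy=7,interpolation=cv2.INTER_CUBIC)
c=cv2.resize(S['img'][100:260,240:380],None,fx=2,fy=2,interpolation=cv2.INTER_CUBIC)
im=np.zeros((600,800,3),np.uint8);im[:a.shape[0],:a.shape[1]]=a;im[:b.shape[0],350:350+b.shape[1]]=b;im[275:595,360:640]=c
cv2.imwrite('pics/c4.png',np.clip(im*1.4,0,255).astype(np.uint8))
```

```text
time 4.875
tcp_pos [0.5564 0.1612 0.2781]
ee_rot [-3.1413 -0.0053 -3.1138]
wrist_force [-0.6484 -0.1663 -3.1461]
opening 0.010741696404187213
top 1140.5 0.17 c [ 0.6165 -0.1288] size [0.0605 0.1667] ang -0.17520879
top 1140.5 0.175 c [ 0.6152 -0.1278] size [0.0602 0.1659] ang -0.17520873
side 592.5 0.17 c [ 0.6168 -0.1306] size [0.0685 0.167 ] ang -0.18661706
side 592.5 0.175 c [ 0.6154 -0.1254] size [0.0682 0.1663] ang -0.18661752
```

View pics/c4.png

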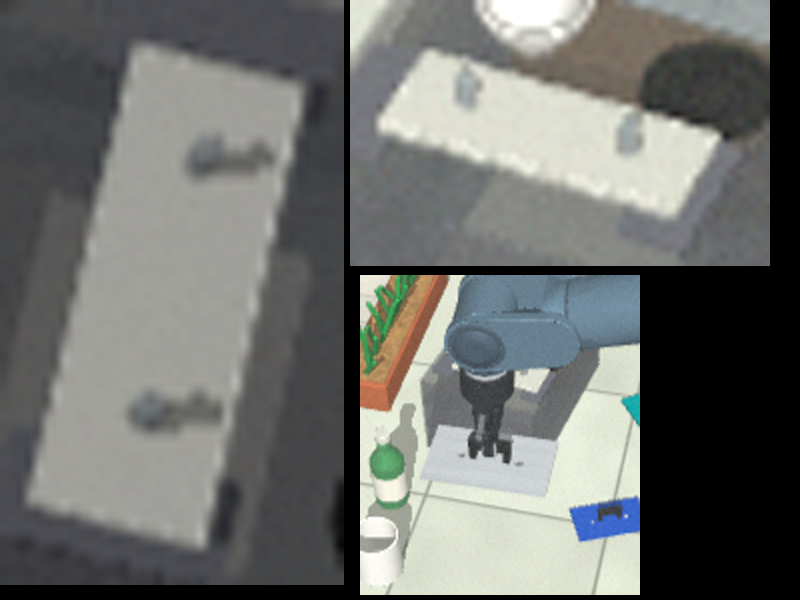

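The pegs show clearly: in the top crop near (205,157) and (148,411), in the side crop near (465,87) and (629,132). The lid hangs level in the gripper, with holes at crop (462,457) and (518,463).

Run:
```python
from h import *
np.set_printoptions(precision=4,suppress=True)
T=grab('top');S=grab('side');s=ctrl.sense()
print(s['tcp_pos'],s['wrist_force'])
tp=[np.array(p)/8.6+[376-.45,152-.45] for p in((205,157),(148,411))]
sp=[(np.array(p)-[350,0])/7+[282-.43,128-.43] for p in((465,87),(629,132))]
A=np.array([tri((T,S),(a,b))[0] for a,b in zip(tp,sp)]);print('tri',A)
B=np.array([ray(T,a,.181) for a in tp]);C=np.array([ray(S,a,.181) for a in sp]);print(B,C)
for X in(A,B,C): e=X[0]-X[1];print('mid',X.mean(0),'ang',np.arctan2(e[1],e[0]),np.hypot(*e[:2]))
# bridge corners triangulated
tc=[np.array(p)/8.6+[376-.45,152-.45] for p in((137,42),(305,88),(208,548),(28,503))]
sc=[(np.array(p)-[350,0])/7+[282-.43,128-.43] for p in((378,128),(430,50),(720,133),(672,217))]
D=np.array([tri((T,S),(a,b))[0] for a,b in zip(tc,sc)]);print(D,D.mean(0))
# holes in gripped lid: dark-on-light search near estimates
for p in((462,457),(518,463)):
    q=np.array(p)-[360,275]; q=q/2+[240-.25,100-.25]; print('hole',ray(S,q,s['tcp_pos'][2]-.0219+.006))
```

```text
[0.5569 0.1612 0.279 ] [-0.3115 -0.655  -3.1868]
tri [[ 0.6597 -0.1364  0.1868]
 [ 0.5706 -0.1203  0.1886]]
[[ 0.6613 -0.1376  0.181 ]
 [ 0.572  -0.1217  0.181 ]] [[ 0.662  -0.1428  0.181 ]
 [ 0.5728 -0.1284  0.181 ]]
mid [ 0.6152 -0.1284  0.1877] ang -0.178536095145682 0.09059820618329885
mid [ 0.6167 -0.1296  0.181 ] ang -0.17564621793598392 0.09068398321912968
mid [ 0.6174 -0.1356  0.181 ] ang -0.15936998606754313 0.09027528749422545
[[ 0.7023 -0.1148  0.1705]
 [ 0.6892 -0.1715  0.1763]
 [ 0.529  -0.1444  0.1748]
 [ 0.5406 -0.0852  0.1693]] [ 0.6153 -0.129   0.1727]
hole [0.598  0.1707 0.2631]
hole [0.5128 0.1637 0.2631]
```

Request:
apply_moves([
  {"x":0,"y":0,"z":0,"turn":0.0645},
  {"x":0,"y":0,"z":0,"turn":0.0645},
  {"x":-0.0154,"y":-0.0394,"z":0,"turn":0},
  {"x":-0.0154,"y":-0.0394,"z":0,"turn":0},
  {"x":-0.0154,"y":-0.0394,"z":0,"turn":0},
  {"x":-0.0154,"y":-0.0394,"z":0,"turn":0},
  {"x":-0.0154,"y":-0.0394,"z":0,"turn":0},
  {"x":-0.0154,"y":-0.0394,"z":0,"turn":0},
  {"x":-0.0154,"y":-0.0394,"z":0,"turn":0},
  {"x":0,"y":0,"z":0.02,"turn":0},
  {"x":0,"y":0,"z":0.02,"turn":0},
  {"x":0,"y":0,"z":0,"turn":0},
])

```text
time: 6.48
tcp_pos: [0.6141, -0.1273, 0.2374]
ee_rot: [3.14, -0.007, 2.968]
wrist_force: [0.2, 0.5, -3.0]
opening: 0.0107
finger_force: 60.1
```

Run:
```python
from h import *
np.set_printoptions(precision=4,suppress=True)
T=grab('top');S=grab('side');s=ctrl.sense()
for k in('time','tcp_pos','ee_rot','wrist_force','opening','joints'): print(k,s[k])
a=cv2.resize(T['img'][130:250,340:460],None,fx=3,fy=3,interpolation=cv2.INTER_CUBIC)
b=cv2.resize(S['img'][100:180,270:360],None,fx=5,fy=5,interpolation=cv2.INTER_CUBIC)[:,:440]
im=np.zeros((400,800,3),np.uint8);im[:360,:360]=a;im[:400,360:]=b
cv2.imwrite('pics/c5.png',np.clip(im*1.4,0,255).astype(np.uint8))
```

```text
time 6.575
tcp_pos [ 0.6158 -0.128   0.2408]
ee_rot [ 3.1413 -0.0009  2.9681]
wrist_force [ 0.0822 -0.163  -3.5881]
opening 0.010642070739485759
joints [-0.385   0.1895  1.6051  0.0001  1.3479 -1.7823]
```

View pics/c5.png

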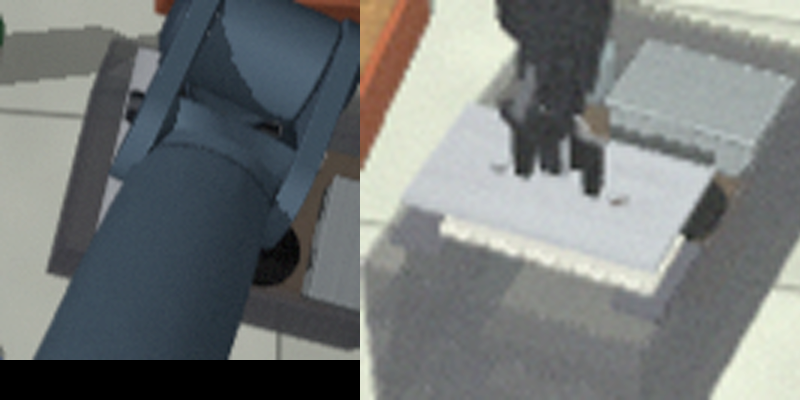

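Run:
```python
from h import *
np.set_printoptions(precision=4,suppress=True)
S=grab('side');s=ctrl.sense();tz=s['tcp_pos'][2];print(s['tcp_pos'],s['wrist_force'])
g=S['img'].astype(float).sum(2)
H=[]
for p in((500,166),(618,201)):
    c=np.array([270+(p[0]-360)/5-.4,100+p[1]/5-.4]);x,y=np.round(c).astype(int)
    w=g[y-4:y+5,x-4:x+5]; bg=np.median(w); k=np.clip(bg-w-25,0,None); 
    print(np.round(w-bg).astype(int))
    yy,xx=np.mgrid[y-4:y+5,x-4:x+5]; H.append([(k*xx).sum()/k.sum(),(k*yy).sum()/k.sum()]);print(c,H[-1])
Hw=np.array([ray(S,h,tz-.0219+.006) for h in H]);e=Hw[0]-Hw[1]
print(Hw,Hw.mean(0)-s['tcp_pos'],np.arctan2(e[1],e[0]),np.hypot(*e[:2]))
```

```text
[ 0.6162 -0.1283  0.2418] [-0.6246 -0.0081 -3.2706]
[[   6    7    5   16    6    3 -186 -304 -321]
 [  10    2    2    3   12    5 -167 -325 -309]
 [   1   10   -6    8    3   -2 -180 -324 -312]
 [  -3   -2  -31  -33  -40  -33 -105 -302 -303]
 [   8    3  -78 -116  -81  -44  -87 -317 -306]
 [   8    3  -21  -20  -10    0  -18 -273 -296]
 [   1   -2    7    8    8    6    1  -34  -40]
 [  -1    8    8    3    4   -2    0    4    5]
 [   3   -6    3    2   -2    8    5    6    6]]
[297.6 132.8] [np.float64(301.03604868913857), np.float64(131.42954119850188)]
[[-290  -79    2    0    4    2    2    4    5]
 [-286  -83    8   -2    9    8    6    1    8]
 [-173  -18  -31   -7   -6  -15   -3    1    9]
 [ -34   -9  -68  -93 -120 -105  -34    3    0]
 [   5   -6  -18  -79 -126 -107   -8   -7   -2]
 [   3   -2   -3  -11  -17  -24    0   -1   -2]
 [   3    3    0    3    3    2    2   -2    4]
 [   4    0    5    5    4    5    1    3   -9]
 [   3    1    1   -1   -5    0    4    2    0]]
[321.2 139.8] [np.float64(318.66841710427605), np.float64(137.86571642910727)]
[[ 0.6484 -0.14    0.2259]
 [ 0.5807 -0.1209  0.2259]] [-0.0017 -0.0021 -0.0159] -0.27435198361177504 0.07037899465295892
```

Run:
```python
from h import *
np.set_printoptions(precision=4,suppress=True)
S=grab('side');s=ctrl.sense();t=s['tcp_pos'];print(t,s['ee_rot'])
for H in([(297.35,132.9),(320.9,139.5)],):
  Hw=np.array([ray(S,h,t[2]-.0219+.006) for h in H]);e=Hw[0]-Hw[1]
  print(Hw,Hw.mean(0)-t,np.arctan2(e[1],e[0]),np.hypot(*e[:2]))
# expected side pixels of pegs if pegs sit at nominal (.6155,-.129), tips/base
for z in(.174,.183,.192):
  for sg in(1,-1):
    print(z,(proj(S,[.6155+sg*.045*np.cos(.175),-.129-sg*.045*np.sin(.175),z])-[282-.43,128-.43])*7+[350,0])
```

```text
[ 0.6164 -0.1285  0.2423] [-3.1412  0.0017  2.9677]
[[ 0.6588 -0.129   0.2264]
 [ 0.5711 -0.1138  0.2264]] [-0.0015  0.0071 -0.0159] -0.17162085456561854 0.08897486762078252
0.174 [466.6399 105.5562]
0.174 [628.9633 152.4   ]
0.183 [465.9397  92.3054]
0.183 [628.8928 139.1514]
0.192 [465.2341  78.9512]
0.192 [628.8218 125.7981]
```

Lid and pegs agree to within a few mm, so I'll start feeling with small steps down.

Request:
apply_moves([
  {"x":0,"y":0,"z":0.008,"turn":0},
  {"x":0,"y":0,"z":0.008,"turn":0},
  {"x":0,"y":0,"z":0.006,"turn":0},
  {"x":0,"y":0,"z":0.002,"turn":0},
  {"x":0,"y":0,"z":0,"turn":0},
])

```text
time: 7.3
tcp_pos: [0.6159, -0.1291, 0.2171]
ee_rot: [3.142, -0.0, 2.967]
wrist_force: [0.4, 0.6, -3.1]
opening: 0.011
finger_force: 60.2
```

Request:
apply_moves([
  {"x":0,"y":0,"z":0.001,"turn":0},
  {"x":0,"y":0,"z":0.001,"turn":0},
  {"x":0,"y":0,"z":0,"turn":0},
])

```text
time: 7.68
tcp_pos: [0.616, -0.1291, 0.2153]
ee_rot: [-3.142, 0.0, 2.967]
wrist_force: [-0.7, 0.0, -3.5]
opening: 0.0111
finger_force: 60.1
```

Request:
apply_moves([
  {"x":0,"y":0,"z":0.001,"turn":0},
  {"x":0,"y":0,"z":0.001,"turn":0},
  {"x":0,"y":0,"z":0,"turn":0},
])

```text
time: 8.05
tcp_pos: [0.6159, -0.1291, 0.2132]
ee_rot: [3.142, -0.0, 2.967]
wrist_force: [0.4, -0.1, -3.1]
opening: 0.0111
finger_force: 60.2
```

Request:
apply_moves([
  {"x":0,"y":0,"z":0.001,"turn":0},
  {"x":0,"y":0,"z":0.001,"turn":0},
  {"x":0,"y":0,"z":0,"turn":0},
])

```text
time: 8.43
tcp_pos: [0.6159, -0.1291, 0.2112]
ee_rot: [3.142, -0.0, 2.967]
wrist_force: [-0.3, 0.5, -3.4]
opening: 0.0107
finger_force: 60.2
```

Request:
apply_moves([
  {"x":0,"y":0,"z":0.001,"turn":0},
  {"x":0,"y":0,"z":0.001,"turn":0},
  {"x":0,"y":0,"z":0,"turn":0},
])

```text
time: 8.8
tcp_pos: [0.6159, -0.129, 0.2091]
ee_rot: [3.142, -0.0, 2.967]
wrist_force: [0.7, -0.3, -3.8]
opening: 0.0111
finger_force: 60.2
```

Request:
apply_moves([
  {"x":0,"y":0,"z":0.001,"turn":0},
  {"x":0,"y":0,"z":0.001,"turn":0},
  {"x":0,"y":0,"z":0,"turn":0},
])

```text
time: 9.18
tcp_pos: [0.6159, -0.129, 0.2071]
ee_rot: [3.142, -0.0, 2.967]
wrist_force: [0.7, 0.5, -3.1]
opening: 0.0108
finger_force: 60.2
```

Request:
apply_moves([
  {"x":0,"y":0,"z":0.001,"turn":0},
  {"x":0,"y":0,"z":0.001,"turn":0},
  {"x":0,"y":0,"z":0,"turn":0},
])

```text
time: 9.55
tcp_pos: [0.6159, -0.1291, 0.2051]
ee_rot: [3.142, -0.0, 2.967]
wrist_force: [0.4, -0.9, -3.2]
opening: 0.0107
finger_force: 60.2
```

Request:
apply_moves([
  {"x":0,"y":0,"z":0.001,"turn":0},
  {"x":0,"y":0,"z":0.001,"turn":0},
  {"x":0,"y":0,"z":0,"turn":0},
])

```text
time: 9.93
tcp_pos: [0.6159, -0.129, 0.2032]
ee_rot: [3.142, -0.0, 2.967]
wrist_force: [-0.3, -0.3, -3.7]
opening: 0.0113
finger_force: 60.2
```

Request:
apply_moves([
  {"x":0,"y":0,"z":0.001,"turn":0},
  {"x":0,"y":0,"z":0.001,"turn":0},
  {"x":0,"y":0,"z":0,"turn":0},
])

```text
time: 10.3
tcp_pos: [0.6159, -0.1291, 0.2011]
ee_rot: [3.142, -0.0, 2.967]
wrist_force: [0.1, -0.7, -3.7]
opening: 0.0108
finger_force: 60.2
```

Request:
apply_moves([
  {"x":0,"y":0,"z":0.001,"turn":0},
  {"x":0,"y":0,"z":0.001,"turn":0},
  {"x":0,"y":0,"z":0,"turn":0},
])

```text
time: 10.68
tcp_pos: [0.616, -0.1291, 0.1998]
ee_rot: [-3.142, 0.0, 2.967]
wrist_force: [-1.7, 0.5, -0.9]
opening: 0.0109
finger_force: 60.6
```

Contact came at an underside height of about 0.179. To tell bridge from peg tips, I'll ease off and probe sideways a little.

Request:
apply_moves([
  {"x":0,"y":0,"z":-0.002,"turn":0},
  {"x":0,"y":0.001,"z":0,"turn":0},
  {"x":0,"y":0.001,"z":0,"turn":0},
  {"x":0,"y":0,"z":0,"turn":0},
])

```text
time: 11.18
tcp_pos: [0.6159, -0.1274, 0.201]
ee_rot: [-3.141, -0.001, 2.967]
wrist_force: [-1.1, -3.0, -2.9]
opening: 0.0111
finger_force: 60.2
```

Request:
apply_moves([
  {"x":0,"y":0.001,"z":0,"turn":0},
  {"x":0,"y":0,"z":0,"turn":0},
])

```text
time: 11.42
tcp_pos: [0.616, -0.1271, 0.201]
ee_rot: [-3.139, -0.001, 2.966]
wrist_force: [-2.7, -5.2, -4.0]
opening: 0.0106
finger_force: 60.1
```

A 3 mm sideways probe met about 5 N, so the pegs are in the holes. I'll go back to the middle and seat the lid gently.

Request:
apply_moves([
  {"x":0,"y":-0.003,"z":0,"turn":0},
  {"x":0,"y":0,"z":0.001,"turn":0},
  {"x":0,"y":0,"z":0.001,"turn":0},
  {"x":0,"y":0,"z":0,"turn":0},
])

```text
time: 11.92
tcp_pos: [0.616, -0.1288, 0.1997]
ee_rot: [3.141, 0.0, 2.967]
wrist_force: [-1.2, 1.4, -1.2]
opening: 0.0106
finger_force: 60.6
```

Request:
apply_moves([
  {"x":0,"y":0,"z":0.001,"turn":0},
  {"x":0,"y":0,"z":0,"turn":0},
])

```text
time: 12.18
tcp_pos: [0.6161, -0.1288, 0.1986]
ee_rot: [3.141, 0.0, 2.967]
wrist_force: [-2.9, 2.7, 0.7]
opening: 0.0109
finger_force: 60.8
```

Run:
```python
from h import *
np.set_printoptions(precision=4,suppress=True)
S=grab('side');s=ctrl.sense()
for k in('time','tcp_pos','ee_rot','wrist_force','moment'): print(k,s[k])
b=cv2.resize(S['img'][110:180,275:355],None,fx=8,fy=8,interpolation=cv2.INTER_CUBIC)
cv2.imwrite('pics/c6.png',np.clip(b*1.4,0,255).astype(np.uint8))
```

```text
time 12.225
tcp_pos [ 0.6161 -0.1288  0.1986]
ee_rot [3.1412 0.0004 2.9668]
wrist_force [-3.3     1.8777  0.5604]
moment [ 0.3298  0.3664 -0.0287]
```

View pics/c6.png

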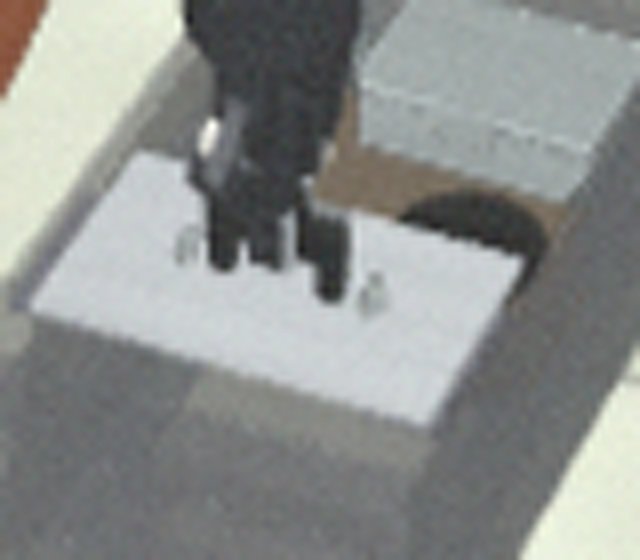

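Both pegs show through the holes at crop (187,243) and (373,293), and how far they stick out fits a nearly seated lid. There is some side load, so I'll relieve it and check that the lid is home.

Request:
apply_moves([
  {"x":0.001,"y":0.0005,"z":0,"turn":0},
  {"x":0,"y":0,"z":0,"turn":0},
])

```text
time: 12.48
tcp_pos: [0.6159, -0.1287, 0.199]
ee_rot: [-3.141, 0.003, 2.967]
wrist_force: [1.6, 0.8, 0.5]
opening: 0.0109
finger_force: 60.8
```

Request:
apply_moves([
  {"x":0.001,"y":0.0005,"z":0,"turn":0},
  {"x":0,"y":0,"z":0,"turn":0},
])

```text
time: 12.72
tcp_pos: [0.6145, -0.1281, 0.1987]
ee_rot: [-3.141, 0.001, 2.967]
wrist_force: [2.5, -1.4, 2.1]
opening: 0.0109
finger_force: 60.8
```

Request:
apply_moves([
  {"x":0,"y":0,"z":0.001,"turn":0},
  {"x":0,"y":0,"z":0,"turn":0},
])

```text
time: 12.98
tcp_pos: [0.6145, -0.1281, 0.1977]
ee_rot: [-3.141, 0.001, 2.967]
wrist_force: [2.0, -2.2, 2.0]
opening: 0.0106
finger_force: 60.9
```

Request:
apply_moves([
  {"x":-0.0006,"y":-0.0005,"z":0,"turn":0},
  {"x":0,"y":0,"z":0,"turn":0},
])

```text
time: 13.22
tcp_pos: [0.6145, -0.1281, 0.1972]
ee_rot: [3.141, -0.001, 2.967]
wrist_force: [1.4, 0.2, 3.3]
opening: 0.0109
finger_force: 61.0
```

Request:
apply_moves([
  {"x":0,"y":0,"z":0.001,"turn":0},
  {"x":0,"y":0,"z":0.001,"turn":0},
  {"x":0,"y":0,"z":0,"turn":0},
])

```text
time: 13.6
tcp_pos: [0.6145, -0.1281, 0.1954]
ee_rot: [3.141, -0.001, 2.967]
wrist_force: [-1.0, 0.9, 4.8]
opening: 0.0104
finger_force: 61.3
```

Request:
apply_moves([
  {"x":0,"y":0,"z":-0.0015,"turn":0},
  {"x":0,"y":0,"z":-0.0015,"turn":0},
  {"x":0,"y":0,"z":0,"turn":0},
])

```text
time: 13.98
tcp_pos: [0.6145, -0.1282, 0.1979]
ee_rot: [3.141, -0.001, 2.967]
wrist_force: [0.4, 2.1, 2.2]
opening: 0.011
finger_force: 61.0
```

Request:
apply_moves([
  {"x":0,"y":0,"z":0,"turn":0},
  {"x":0,"y":0,"z":0,"turn":0},
  {"x":0,"y":0,"z":0,"turn":0},
  {"x":0,"y":0,"z":0,"turn":0},
  {"x":0,"y":0,"z":0,"turn":0},
], grip=0.2)

```text
time: 14.6
tcp_pos: [0.6146, -0.1284, 0.1982]
ee_rot: [-3.142, -0.0, 2.967]
wrist_force: [0.3, 0.0, 0.6]
opening: 0.0511
finger_force: 0.0
```

Request:
apply_moves([
  {"x":0,"y":0,"z":-0.01,"turn":0},
  {"x":0,"y":0,"z":-0.03,"turn":0},
  {"x":0,"y":0,"z":-0.05,"turn":0},
  {"x":0,"y":0,"z":-0.05,"turn":0},
  {"x":0,"y":0.05,"z":-0.02,"turn":0},
  {"x":0,"y":0.06,"z":0,"turn":0},
  {"x":0,"y":0.06,"z":0,"turn":0},
  {"x":0,"y":0.06,"z":0,"turn":0},
  {"x":0,"y":0.06,"z":0,"turn":0},
  {"x":0,"y":0.06,"z":0,"turn":0},
  {"x":0,"y":0,"z":0,"turn":0},
])

```text
time: 15.98
tcp_pos: [0.6752, 0.2204, 0.3585]
ee_rot: [3.141, 0.0, 2.972]
wrist_force: [0.4, -1.2, -0.3]
opening: 0.0511
finger_force: 0.0
```

Run:
```python
from h import *
np.set_printoptions(precision=4,suppress=True)
S=grab('side');T=grab('top');s=ctrl.sense()
for k in('time','tcp_pos','wrist_force','opening'): print(k,s[k])
b=cv2.resize(S['img'][100:180,265:355],None,fx=5,fy=5,interpolation=cv2.INTER_CUBIC)
a=cv2.resize(T['img'][145:225,360:430],None,fx=5,fy=5,interpolation=cv2.INTER_CUBIC)
cv2.imwrite('pics/c7.png',np.clip(np.hstack([a,b])*1.4,0,255).astype(np.uint8))
```

```text
time 16.075
tcp_pos [0.6755 0.2167 0.3587]
wrist_force [ 0.2141 -0.3494  0.6657]
opening 0.05091766128782858
```

View pics/c7.png

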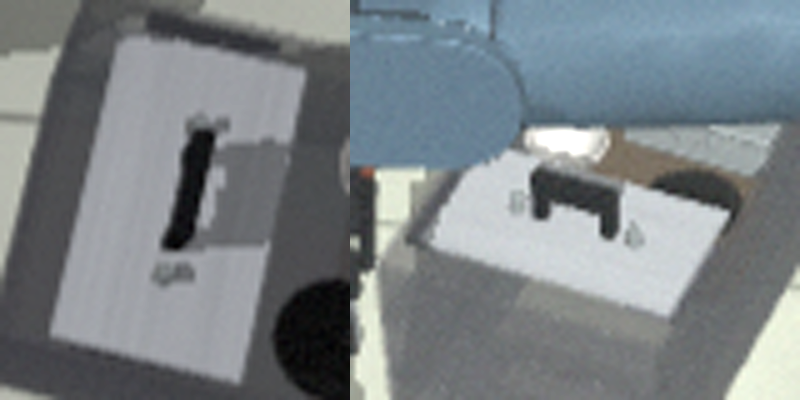

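The lid lies on the bridge, and both pegs show through in both views. I'll check its height and tilt numerically.

Run:
```python
from h import *
np.set_printoptions(precision=4,suppress=True)
S=grab('side');T=grab('top')
tc=[np.array(p)/5+[360-.4,145-.4] for p in((120,37),(307,70),(243,383),(48,333))]
sc=[(np.array(p)-[350,0])/5+[265-.4,100-.4] for p in((420,241),(500,150),(732,208),(668,318))]
D=np.array([tri((T,S),(a,b))[0] for a,b in zip(tc,sc)]);print(D,D.mean(0))
e=D[0]-D[3]+D[1]-D[2];print('ang',np.arctan2(e[1],e[0]),'tilt',e[2]/np.hypot(*e[:2]))
```

```text
[[ 0.7161 -0.0901  0.1782]
 [ 0.6953 -0.1993  0.1787]
 [ 0.5111 -0.1666  0.1846]
 [ 0.5329 -0.0571  0.1756]] [ 0.6139 -0.1283  0.1793]
ang -0.17703198568320902 tilt -0.008948487120729496
```

```bash
python3 -c "
from h import *
print(ctrl.close_job())"
```

```text
the job is handed in; nothing more can be done
None
```

The half-lid is on the peg bridge with both pegs through its holes, let go, and the job is handed in. My last camera check put it flat and seated to within a few mm, with its long side along the peg line. The hand-in call did not return a verdict.

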